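# Lay the brass bars and the switch into a power-strip housing

## Task

Build up the open power-strip housing: looking into it from its cable end, lay the brass bar with the round sleeves in the middle channel, the long bar with the screw blocks to its left and the short bar to its right, each flat on the floor inside its own channel. Once the short bar is in, set the rocker switch upright in the bay in front of it, at the cable end, in line with that bar and with its brass tongue reaching over the bar's end. Leave the grease jar and the screw tin where they stand.

Things in the scene. Friction and masses are not known exactly. Their poses are not given: they have to be found in the camera images.
- base: Open black housing tray, 256 x 87 mm, fixed on an aluminium plate (276 x 106). Origin: tray centre, at table level. x: along the tray, away from the cable end (-x, round grey gland sticking out 18 mm); y: left seen from the cable end. Inner floor at z 10 mm, walls to 20, ribs to 16. Three channels 25 mm wide, left and middle 16 mm longer than their bars, the right one open to the switch bay.
- short_bar: Short brass bar with forks: strip 146 x 10 x 4 mm, three forked clips 10 x 10 mm, 26 mm high over all, at the middle (grip there) and 48 mm either side, bare ends 20 mm long. Origin: centre of underside; x along the bar, z up; same either way round; 60 g. Its place: right channel, centre x 21, y -28 mm in the housing's frame.
- sleeve_bar: Brass bar with three round sleeves: strip 130 x 10 x 4 mm, sleeves 12 mm across, 26 mm high over all, at the middle (grip there) and 48 mm either side. Origin: centre of underside; x along the bar, z up; same either way round; 75 g. Its place: middle channel, centre x 45, y 0 mm in the housing's frame (24 mm farther from the cable end than the other bars).
- long_bar: Long brass bar with forks: strip 182 x 10 x 4 mm, three forked clips 10 x 10 mm, 26 mm high over all, at the middle (grip there) and 48 mm either side; a 15 mm high block with a steel screw at each end. Origin: centre of underside; x along the bar, z up; same either way round; 80 g. Its place: left channel, centre x 21, y 28 mm in the housing's frame.
- switch: Rocker switch: black body 32 x 15 x 26 mm, white rocker on top; at each end a brass tongue reaching 36 mm from the centre, underside 6 mm up. Origin: centre of underside; x along the tongues, z up; same either way round; 30 g. Grip across the 15 mm. Its place: x -78, y -28 mm in the housing's frame, 99 mm from the short bar's centre, the tongue covering the bar's end by 10 mm, 2 mm above it.
- grease_jar: Small amber jar with a white lid, 39 mm across, 46 mm high, standing loose among the parts on the left of the bench (+y). Origin: centre of underside. To be left where it is.
- screw_tin: Small round steel tin with a dark lid, 42 mm across, 35 mm high, standing loose among the parts on the right of the bench (-y). Origin: centre of underside. To be left where it is.

How it is judged:
By the outcome, as a careful person would: the job done as asked, in the order asked, and still so for the second after the job is handed in, with the robot touching nothing.
It also fails if it takes over 93 s, if anything falls off the work surface, if the arm or the gripper's body presses on something with over 40 N, if the wrist force passes 120 N, or if a joint passes its speed limit or range.

## Robot

A 6-joint arm with a two-finger parallel gripper is mounted at the origin on the work surface. World frame = base frame: x ahead of the robot, y to its left, z up, the work surface at z = 0. Lengths are in m, angles in rad, forces in N, time in s.
With the tool pointing down it reaches from about 0.4 to 0.825 m from the base axis. Payload 7 kg.
Tool frame: the origin (TCP) lies at the very end of the fingers, on their centre line; the grasp point (between the pads) lies 19 mm behind it; z points along the fingers, y is the line along which they close (so a half turn about z gives the same grasp; the last joint's range is limited). The gripper opens to 88 mm and grips with 3 to 60 N. Pads are 19 mm wide; open, the fingers measure 130 mm over their backs; the gripper's body (78 mm by 193 mm) begins 47 mm behind the grasp point.
Start: joints at [-0.865, 0.359, 0.012, 0, -1.224, -0.288], TCP at [0.274, -0.617, 0.227] pointing down, gripper open.
Joint ranges: [-3.07, 3.07], [-1.43, 2.12], [-1.02, 1.25], [-3.03, 1.67], [-3.05, -0], [-3.03, 3.03]. Speed limits (rad/s): [2.39, 2.39, 3.01, 3.14, 3.14, 3.14].

## Interface

Orientations are given as [roll, pitch, yaw] about the fixed x, y, z axes, in that order (R = Rz(yaw) Ry(pitch) Rx(roll)).
In Python, from station import arm, grab_frame gives the robot as it stands.
- The arm moves only by the tool jog_arm, never from a script. Its argument "deltas" is a list that holds one entry, the list of rows, each a list of 4 numbers: the shift along the tool's x, y, z in units of 60 mm (1.0 is 60 mm), then the turn about the tool's z in units of 5 degrees (1.0 is 5 degrees). A call has 1 to 8 rows; each row is the pose to reach, as a shift and turn from the pose commanded when the call began, along the tool's axes at that moment; what a row does not reach only later rows make up. A row lasts 1/8 s, in which the tool goes at most 62.5 mm and 10.7 degrees, less where a joint would pass 70% of its speed; a pose out of reach is approached as far as the arm can. A call with a gripper value outside its range is refused whole. "grip" is the finger opening in mm, from 0 to 87.6, set as the call begins (left out, the last holds). The fingers move at their own pace and stop on an object; "squeeze" is the grip in N (left out, the last holds). Time passes only in rows, so rows that repeat a pose let the fingers close. It gives the time, the measured TCP pose, the force, the opening and the grip force at its end, in the units of the state.
- arm.get_state(): the state, without advancing time (a new reading comes with each control period).
- grab_frame(name): name is "side" or "top"; returns a dict with "img" (384x512x3 uint8, red, green, blue), "vfov" (degrees; the focal length in pixels is half the picture's height over the tangent of half this angle, whatever the lens; pixels are square), "cx", "cy" (the principal point, pixels), "xyz" and "rotation" of the camera in the world. Camera axes: x right, y down, z forward; pixel columns grow to the right and rows downward; lengths in m; the calibration is good to about 2 mm. A picture is of the moment at which its call begins. There is no depth.
- arm.job_done(): hands the job in; it is judged then, once.
The state is a dict: "t": time; "q": joint angles; "qd": joint speeds; "joint_efforts": joint torques, N m; "eef_pos": TCP position; "ee_rot": TCP orientation; "force": force on the tool from outside, world axes, zero at the start; "moment": the same for the moment, N m; "width": finger opening in m; "gripper_force": force on a finger pad.
Only numpy, scipy, OpenCV 4.12 (cv2) and the standard library are available. Lean on these libraries where they do the work, as an engineer would, in place of code of your own. Each camera call takes 0.05 s, during which the arm holds its last target. There are 200 camera calls.

## Working session

There is one attempt and no reset: what is moved stays moved. The work goes in short steps, Python scripts to look and compute and a tool call to move; the robot and the scene stay as the last step left them, time stands still between calls to the robot, and variables do not carry over. Pictures are saved under pics/ and viewed, at most 14 in all, crops included, and the job is handed in when it is done.

Besides the shell and the picture viewer there is one more tool, called after "Call:" by a JSON object that holds its "fn" and its "kwargs", one argument or row to a line. jog_arm: Moves the arm, as the interface text tells. Its arguments: {"type":"object","properties":{"deltas":{"type":"array"},"grip":{"type":"number"},"squeeze":{"type":"number"}},"required":["deltas"]}

```bash
ls; mkdir -p pics; python3 - <<'E'
from station import arm, grab_frame
import cv2,pickle
for n in("top","side"):
    f=grab_frame(n); cv2.imwrite(f"pics/{n}0.png",cv2.resize(f["img"][:,:,::-1],(800,600),interpolation=cv2.INTER_CUBIC))
    pickle.dump(f,open(f"{n}0.pkl","wb"))
    print(n,f["vfov"],f["cx"],f["cy"],f["xyz"],f["rotation"])
s=arm.get_state();print(s["t"],s["eef_pos"],s["ee_rot"],s["width"])
E
```

```text
pics
top 56.37846097591673 260.3043111492389 191.17643957192251 [ 0.39151469 -0.01914723  0.95339576] [-3.03368095  0.02849176 -1.54581718]
side 49.836449391376064 259.16455630786373 194.02003714273047 [0.19658133 0.64670633 0.62512809] [-2.26666661  0.02267431 -2.74217873]
0.1 [ 0.27365488 -0.61657897  0.22574633] [ 3.14015006e+00 -1.69100597e-04 -2.72391250e+00] 0.087601793135962
```

View pics/top0.png

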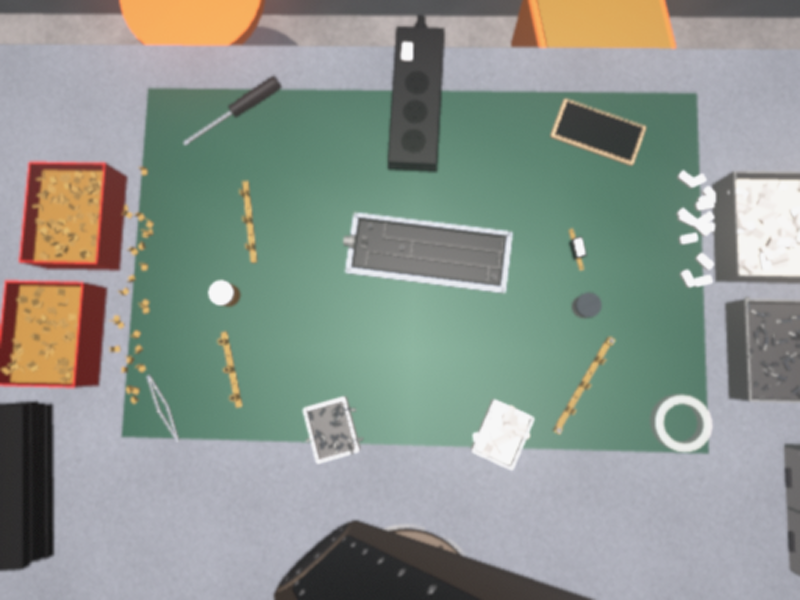

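View pics/side0.png

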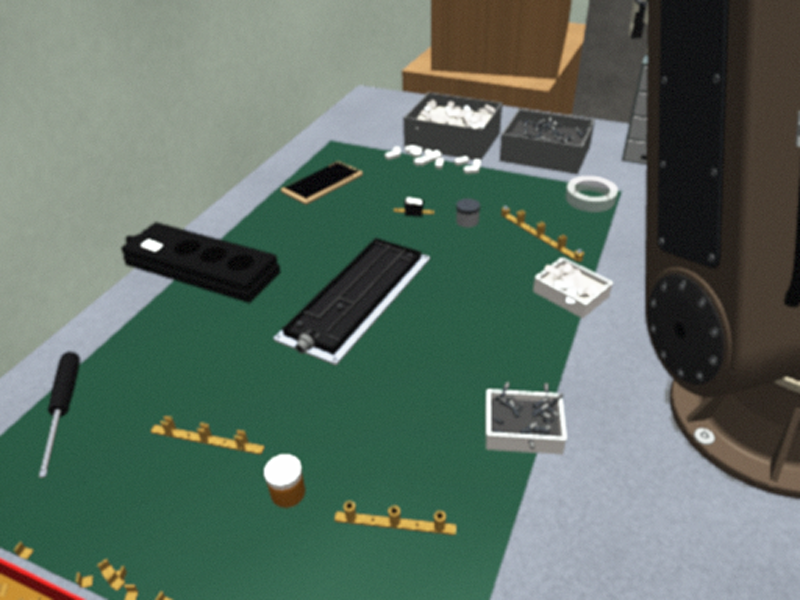

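```bash
cat > h.py <<'E'
import numpy as np,cv2,pickle
from scipy.spatial.transform import Rotation as R
def load(n): return pickle.load(open(n+".pkl","rb"))
def proj(f,P):
    P=np.atleast_2d(P); c=R.from_euler("xyz",f["rotation"]).inv().apply(P-f["xyz"])
    F=f["img"].shape[0]/2/np.tan(np.radians(f["vfov"]/2))
    return c[:,:2]/c[:,2:]*F+[f["cx"],f["cy"]]
def ray(f,uv,z):
    F=f["img"].shape[0]/2/np.tan(np.radians(f["vfov"]/2))
    d=R.from_euler("xyz",f["rotation"]).apply([(uv[0]-f["cx"])/F,(uv[1]-f["cy"])/F,1])
    return (f["xyz"]+d*(z-f["xyz"][2])/d[2])
def crop(f,u,v,w,h,s):
    return cv2.resize(f["img"][v:v+h,u:u+w,::-1],None,fx=s,fy=s,interpolation=cv2.INTER_CUBIC)
E
python3 - <<'E'
from h import *
t=load("top0");s=load("side0")
cv2.imwrite("pics/c1.png",cv2.convertScaleAbs(crop(t,218,130,114,64,7),alpha=1.6))
a=[crop(t,135,205,32,66,6),crop(t,145,108,32,66,6),crop(t,352,212,44,66,6),crop(t,358,140,24,66,6)]
im=np.hstack(a)
cv2.imwrite("pics/c2.png",im);print(im.shape)
for n,(u,v) in dict(house=(430,252),short=(249,221),sleeve=(231,370),long=(585,385),switch=(577,248)).items(): print(n,ray(t,(u*.64,v*.64),.01))
E
```

```text
(396, 792, 3)
house [ 0.57421594 -0.02750081  0.01      ]
short [0.62271905 0.28754317 0.01      ]
sleeve [0.36557079 0.30390863 0.01      ]
long [ 0.35606571 -0.28807936  0.01      ]
switch [ 0.58596171 -0.27669324  0.01      ]
```

View pics/c1.png

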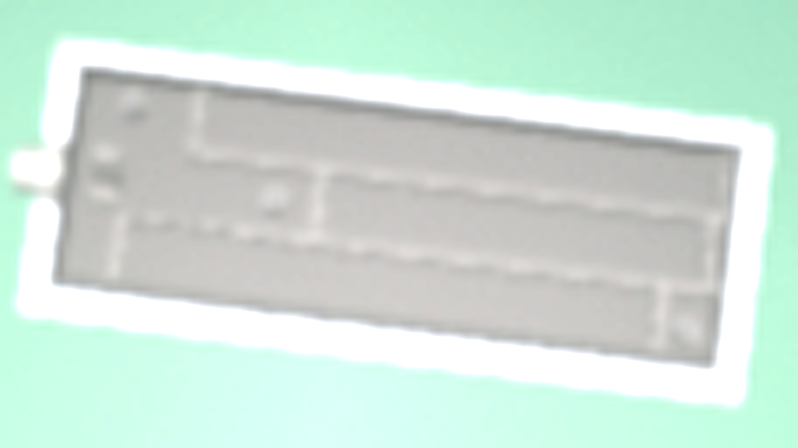

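View pics/c2.png

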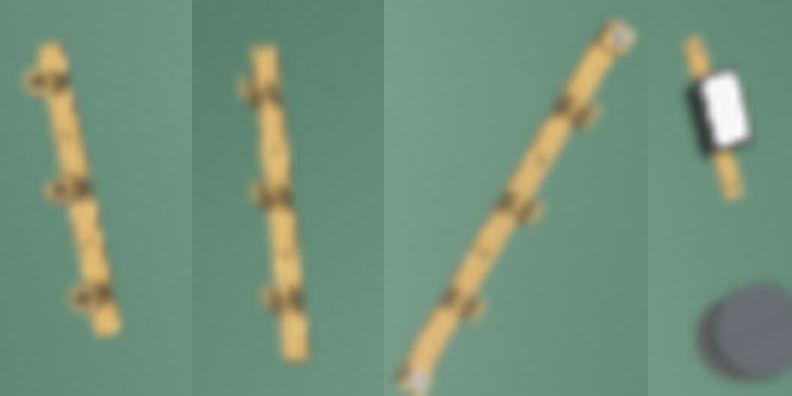

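```bash
python3 - <<'E'
from h import *
t=load("top0")
def pt(x,y,o,s,z): return ray(t,((x+.5)/s-.5+o[0],(y+.5)/s-.5+o[1]),z)
def ends(n,a,b,o,z):
    A,B=pt(*a,o,6,z),pt(*b,o,6,z);d=A-B
    print(n,((A+B)/2).round(4),"len",np.linalg.norm(d).round(4),"yaw",np.degrees(np.arctan2(d[1],d[0])).round(2))
ends("sleeve",(49,44),(108,335),(135,205),.004)
ends("short",(72,46),(104,360),(145,108),.004)
ends("long(screws)",(237,38),(34,381),(352,212),.015)
ends("switch",(45,38),(86,199),(358,140),.007)
def rect(n,c,L,W,z):
    P=np.array([pt(*q,(218,130),7,z)[:2] for q in c])  # TL TR BR BL : cable end left, +y up
    M=np.array([[-L,W],[L,W],[L,-W],[-L,-W]])/2
    m=P.mean(0);H=(M.T@(P-m));th=np.arctan2(H[0,1]-H[1,0],H[0,0]+H[1,1])
    r=R.from_euler("z",th).as_matrix()[:2,:2];print(n,z,m.round(4),np.degrees(th).round(2),"resid mm",((P-m-(M@r.T))*1e3).round(1).tolist())
rect("plate",[(60,40),(775,127),(745,405),(19,318)],.276,.106,.003)
rect("tray",[(84,68),(740,148),(714,366),(55,283)],.256,.087,.020)
rect("tray",[(84,68),(740,148),(714,366),(55,283)],.256,.087,.010)
E
```

```text
sleeve [0.3675 0.3067 0.004 ] len 0.1314 yaw 14.95
short [0.6249 0.2899 0.004 ] len 0.1473 yaw 8.9
long(screws) [ 0.3565 -0.2864  0.015 ] len 0.1716 yaw -30.64
switch [ 0.585  -0.2754  0.007 ] len 0.0743 yaw 13.63
plate 0.003 [ 0.5757 -0.0254] -95.89 resid mm [[2.2, 0.9], [1.1, -1.4], [-1.3, -1.5], [-2.0, 2.0]]
tray 0.02 [ 0.5747 -0.0248] -96.05 resid mm [[-1.9, -2.4], [-1.4, 2.9], [2.0, 2.9], [1.4, -3.4]]
tray 0.01 [ 0.5767 -0.0248] -96.05 resid mm [[-1.3, -1.1], [-1.1, 1.5], [1.4, 1.6], [1.1, -2.1]]
```

```bash
cat > go.py <<'E'
import sys
from h import *
from station import arm
s=arm.get_state();p=np.array(s["eef_pos"]);r=R.from_euler("xyz",s["ee_rot"]);yaw=np.degrees(s["ee_rot"][2])
print(round(s["t"],2),p.round(4),round(yaw,2),"w",round(s["width"],4),"F",np.round(s["force"],1),"q6",round(s["q"][5],2))
for w in sys.argv[1:]:
    *x,a=map(float,w.split(","))
    d=r.inv().apply(np.array(x)/1000-p)/.06
    print(w,"->",d.round(3),"turn",round(-((a-yaw+180)%360-180)/5,2))
E
python3 go.py 356.5,-286.4,80,-210.6 356.5,-286.4,13,-210.6
```

```text
0.1 [ 0.2737 -0.6166  0.2257] -156.07 w 0.0876 F [ 0.1  0.5 -0.2] q6 -0.29
356.5,-286.4,80,-210.6 -> [-3.495  4.466  2.435] turn 10.91
356.5,-286.4,13,-210.6 -> [-3.495  4.465  3.552] turn 10.91
```

Call:
{"fn": "jog_arm", "kwargs": {
  "deltas": [
    [[-0.7, 0.9, 0.4, 2], [-1.4, 1.8, 0.8, 4], [-2.1, 2.7, 1.2, 6], [-2.8, 3.6, 1.8, 8], [-3.5, 4.47, 2.4, 10.9], [-3.5, 4.47, 2.4, 10.9], [-3.5, 4.47, 2.4, 10.9], [-3.5, 4.47, 2.4, 10.9]]
  ]
}}

```text
t: 1.1
eef_pos: [0.3574, -0.2865, 0.0827]
ee_rot: [-3.141, -0.0, 2.611]
force: [-0.0, 0.6, 0.2]
width: 0.0873
gripper_force: 0.0
```

```bash
python3 go.py 356.5,-286.4,13,-210.6; python3 - <<'E'
from h import *
from station import grab_frame
a=[]
for n in("top","side"):
    f=grab_frame(n);pickle.dump(f,open(n+"1.pkl","wb"))
t=load("top1");s=load("side1")
P=np.array([[.3565,-.2864,.013]])
u=proj(t,P)[0];v=proj(s,P)[0];print(u,v)
im=np.hstack([crop(t,330,200,90,90,4),crop(s,300,90,90,90,4)]);cv2.imwrite("pics/c3.png",im)
E
```

```text
1.1 [ 0.3574 -0.2865  0.0827] 149.59 w 0.0873 F [-0.   0.6  0.2] q6 -1.86
356.5,-286.4,13,-210.6 -> [ 0.013 -0.006  1.162] turn 0.04
[374.07588842 246.2653288 ] [345.59695632 146.90647053]
```

View pics/c3.png

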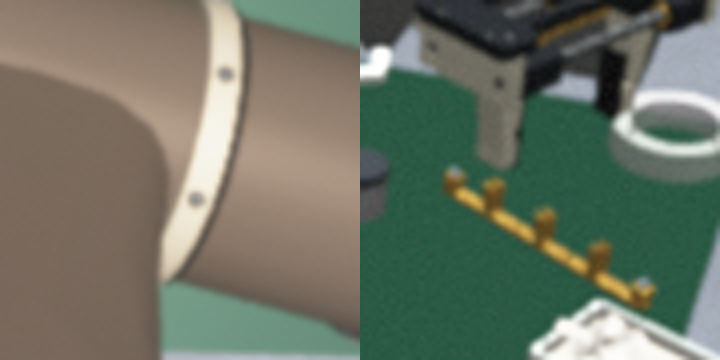

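Call:
{"fn": "jog_arm", "kwargs": {
  "deltas": [
    [[0.013, 0, 0.6, 0], [0.013, 0, 1.0, 0], [0.013, 0, 1.16, 0], [0.013, 0, 1.16, 0]]
  ]
}}

```text
t: 1.7
eef_pos: [0.3561, -0.2869, 0.0129]
ee_rot: [-3.141, -0.001, 2.607]
force: [0.4, 0.1, 1.2]
width: 0.0876
gripper_force: 0.0
```

Call:
{"fn": "jog_arm", "kwargs": {
  "deltas": [
    [[0, 0, 0, 0], [0, 0, 0, 0], [0, 0, 0, 0], [0, 0, 0, 0], [0, 0, 0, 0], [0, 0, 0, 0]]
  ],
  "grip": 0,
  "squeeze": 20
}}

```text
t: 2.45
eef_pos: [0.3563, -0.2862, 0.013]
ee_rot: [-3.142, -0.0, 2.608]
force: [-0.5, -0.7, 1.3]
width: 0.0333
gripper_force: 0.0
```

```bash
python3 go.py 356,-286,100,-210.6 600.8,-48.8,100,-96
```

```text
2.45 [ 0.3563 -0.2862  0.013 ] 149.44 w 0.0333 F [-0.5 -0.7  1.3] q6 -1.86
356,-286,100,-210.6 -> [ 0.006 -0.    -1.45 ] turn 0.01
600.8,-48.8,100,-96 -> [-1.498  5.478 -1.45 ] turn -22.91
```

Fingers move about 70 mm/s; keep closing.

Call:
{"fn": "jog_arm", "kwargs": {
  "deltas": [
    [[0, 0, 0, 0], [0, 0, 0, 0], [0, 0, 0, 0], [0, 0, 0, 0], [0, 0, 0, 0], [0, 0, 0, 0]]
  ]
}}

```text
t: 3.2
eef_pos: [0.3563, -0.2862, 0.013]
ee_rot: [-3.142, -0.0, 2.608]
force: [0.4, 0.2, -1.3]
width: 0.0095
gripper_force: 20.0
```

Call:
{"fn": "jog_arm", "kwargs": {
  "deltas": [
    [[0, 0, -0.3, 0], [0, 0, -0.7, 0], [0, 0, -1.1, 0], [0, 0, -1.45, 0], [0, 0, -1.45, 0]]
  ]
}}

```text
t: 3.82
eef_pos: [0.3572, -0.2865, 0.1013]
ee_rot: [3.141, 0.003, 2.608]
force: [-0.3, -0.8, -1.7]
width: 0.01
gripper_force: 20.0
```

```bash
python3 go.py 600.8,-48.8,100,-96
```

```text
3.83 [ 0.3572 -0.2865  0.1013] 149.44 w 0.01 F [-0.3 -0.8 -1.7] q6 -1.86
600.8,-48.8,100,-96 -> [-1.482  5.475  0.03 ] turn -22.91
```

Call:
{"fn": "jog_arm", "kwargs": {
  "deltas": [
    [[-0.12, 0.45, 0, -1.9], [-0.24, 0.9, 0, -3.8], [-0.37, 1.36, 0, -5.7], [-0.5, 1.82, 0, -7.6], [-0.62, 2.28, 0, -9.5], [-0.74, 2.74, 0, -11.4], [-0.86, 3.2, 0, -13.3], [-0.98, 3.65, 0, -15.2]]
  ]
}}

```text
t: 4.82
eef_pos: [0.5182, -0.1267, 0.0987]
ee_rot: [3.14, -0.001, -2.343]
force: [0.0, -0.5, -0.7]
width: 0.0098
gripper_force: 20.0
```

```bash
python3 go.py 600.8,-48.8,100,-96
```

```text
4.83 [ 0.5182 -0.1267  0.0987] -134.26 w 0.0098 F [ 0.  -0.5 -0.7] q6 -0.9
600.8,-48.8,100,-96 -> [-1.891 -0.08  -0.024] turn -7.65
```

Call:
{"fn": "jog_arm", "kwargs": {
  "deltas": [
    [[-0.5, 0, 0, -1.9], [-1.0, -0.05, 0, -3.8], [-1.5, -0.08, 0, -5.7], [-1.85, -0.08, 0, -7.6], [-1.85, -0.08, 0, -7.6], [-1.85, -0.08, 0, -7.6]]
  ]
}}

```text
t: 5.58
eef_pos: [0.5985, -0.0521, 0.0988]
ee_rot: [3.14, -0.0, -1.688]
force: [-0.1, 0.2, -1.1]
width: 0.0096
gripper_force: 20.0
```

```bash
python3 go.py 600.8,-48.8,100,-96  600.8,-48.8,40,-96; python3 - <<'E'
from h import *
from station import grab_frame
for n in("top","side"):
    f=grab_frame(n);pickle.dump(f,open(n+"2.pkl","wb"))
s=load("side2");t=load("top2")
a=crop(s,160,80,130,160,4)[:600,:520]
cv2.imwrite("pics/c4.png",a)
def hs(x,y,z):
    th=np.radians(-96);return [.5752+(np.cos(th)*x-np.sin(th)*y)/1e3,-.025+(np.sin(th)*x+np.cos(th)*y)/1e3,z/1e3]
for x in(-128,128):
  for y in(-43.5,43.5): print(x,y,((proj(s,hs(x,y,20))[0]-[160,80])*4).round())
E
```

```text
5.58 [ 0.5985 -0.0521  0.0988] -96.7 w 0.0096 F [-0.1  0.2 -1.1] q6 -0.35
600.8,-48.8,100,-96 -> [-0.058 -0.031 -0.02 ] turn -0.14
600.8,-48.8,40,-96 -> [-0.059 -0.033  0.98 ] turn -0.14
-128 -43.5 [212. 570.]
-128 43.5 [ 81. 520.]
128 -43.5 [438. 321.]
128 43.5 [320. 286.]
```

View pics/c4.png

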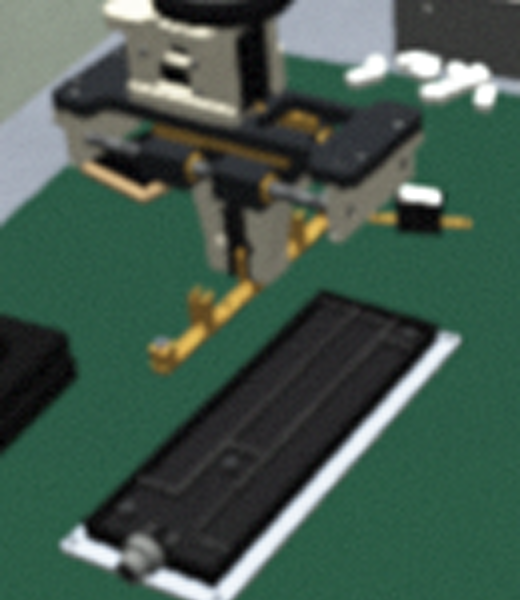

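Call:
{"fn": "jog_arm", "kwargs": {
  "deltas": [
    [[-0.058, -0.03, 0.3, -0.14], [-0.058, -0.03, 0.7, -0.14], [-0.058, -0.03, 0.98, -0.14], [-0.058, -0.03, 0.98, -0.14]]
  ]
}}

```text
t: 6.18
eef_pos: [0.6005, -0.0489, 0.0392]
ee_rot: [3.138, -0.001, -1.673]
force: [1.5, 0.2, -1.4]
width: 0.0095
gripper_force: 20.0
```

```bash
python3 go.py 600.8,-48.8,24,-96; python3 - <<'E'
from h import *
from station import grab_frame
for n in("top","side"):
    f=grab_frame(n);pickle.dump(f,open(n+"3.pkl","wb"))
s=load("side3");t=load("top3")
cv2.imwrite("pics/c5.png",cv2.convertScaleAbs(crop(s,170,130,120,100,6),alpha=1.8))
E
```

```text
6.17 [ 0.6005 -0.0489  0.0392] -95.88 w 0.0095 F [ 1.5  0.2 -1.4] q6 -0.35
600.8,-48.8,24,-96 -> [-0.002 -0.006  0.254] turn 0.02
```

View pics/c5.png

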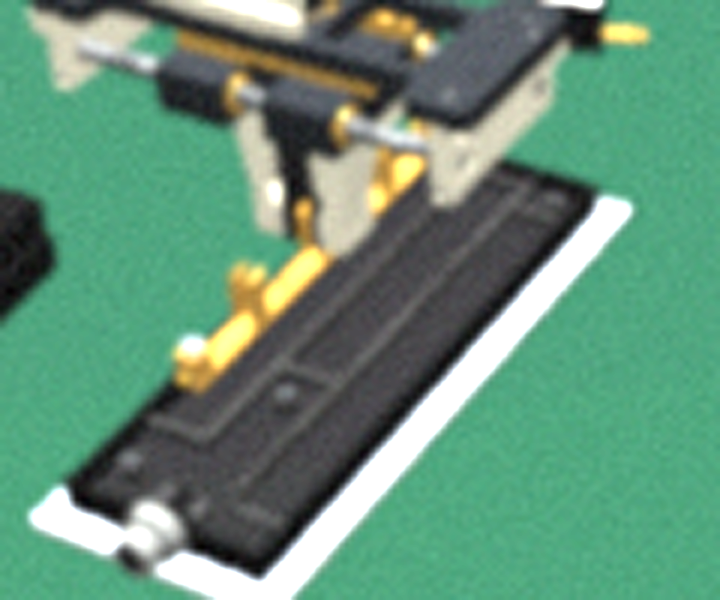

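Call:
{"fn": "jog_arm", "kwargs": {
  "deltas": [
    [[0, 0, 0.1, 0], [0, 0, 0.2, 0], [0, 0, 0.255, 0], [0, 0, 0.265, 0], [0, 0, 0.265, 0]]
  ]
}}

```text
t: 6.9
eef_pos: [0.6018, -0.0485, 0.0253]
ee_rot: [-3.142, -0.0, -1.673]
force: [0.8, -0.1, -0.7]
width: 0.0096
gripper_force: 20.0
```

Call:
{"fn": "jog_arm", "kwargs": {
  "deltas": [
    [[0, 0, 0, 0], [0, 0, 0, 0], [0, 0, -0.02, 0], [0, 0, -0.02, 0]]
  ],
  "grip": 30
}}

```text
t: 7.4
eef_pos: [0.6019, -0.0485, 0.0267]
ee_rot: [-3.141, 0.0, -1.673]
force: [-0.3, 1.2, -0.2]
width: 0.0294
gripper_force: 0.0
```

Call:
{"fn": "jog_arm", "kwargs": {
  "deltas": [
    [[0, 0, -0.3, 0], [0, 0, -0.8, 0], [0, 0, -1.3, 0], [0, 0, -1.5, 0]]
  ],
  "grip": 60
}}

```text
t: 7.9
eef_pos: [0.6027, -0.0484, 0.1184]
ee_rot: [-3.139, 0.001, -1.673]
force: [1.0, -0.4, 0.5]
width: 0.059
gripper_force: 0.0
```

```bash
python3 go.py 367.5,306.7,100,-165; python3 - <<'E'
from h import *
from station import grab_frame
for n in("top","side"):
    f=grab_frame(n);pickle.dump(f,open(n+"4.pkl","wb"))
s=load("side4");t=load("top4")
cv2.imwrite("pics/c6.png",cv2.convertScaleAbs(np.hstack([crop(s,170,130,120,100,6)]),alpha=1.8))
E
```

```text
7.9 [ 0.6027 -0.0484  0.1184] -95.85 w 0.059 F [ 1.  -0.4  0.5] q6 -0.35
367.5,306.7,100,-165 -> [-5.488  4.504  0.298] turn 13.83
```

View pics/c6.png

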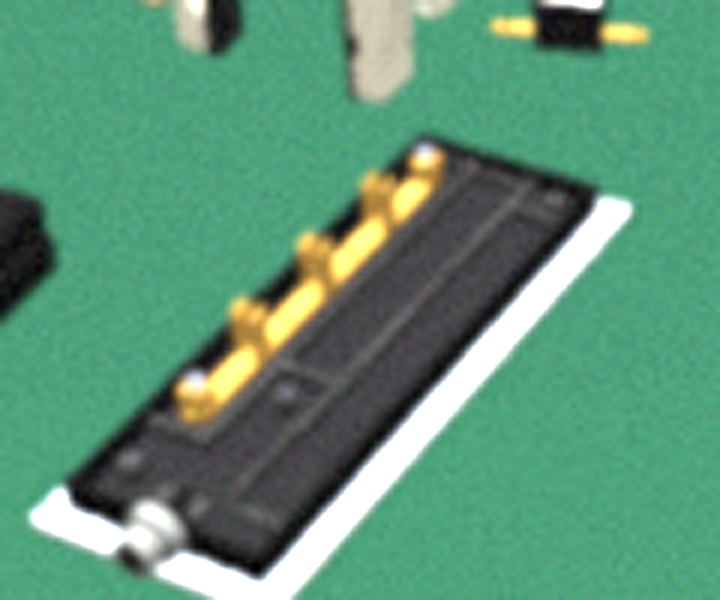

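Call:
{"fn": "jog_arm", "kwargs": {
  "deltas": [
    [[-0.7, 0.57, 0, 1.8], [-1.4, 1.14, 0, 3.6], [-2.1, 1.71, 0, 5.4], [-2.8, 2.28, 0, 7.2], [-3.5, 2.85, 0, 9.0], [-4.2, 3.42, 0, 10.8], [-4.9, 4, 0.1, 12.6], [-5.49, 4.5, 0.3, 13.83]]
  ],
  "grip": 80
}}

```text
t: 9.0
eef_pos: [0.3654, 0.308, 0.0976]
ee_rot: [-3.142, -0.0, -2.884]
force: [-0.6, -0.6, -0.5]
width: 0.0802
gripper_force: 0.0
```

Call:
{"fn": "jog_arm", "kwargs": {
  "deltas": [
    [[0, 0, 0, 0], [0, 0, 0, 0]]
  ]
}}

```text
t: 9.25
eef_pos: [0.3664, 0.3061, 0.0976]
ee_rot: [-3.14, -0.001, -2.878]
force: [0.1, -0.5, -0.5]
width: 0.0798
gripper_force: 0.0
```

```bash
python3 go.py 367.5,306.7,12.5,-165
```

```text
9.25 [0.3664 0.3061 0.0976] -164.92 w 0.0798 F [ 0.1 -0.5 -0.5] q6 -2.42
367.5,306.7,12.5,-165 -> [-0.023  0.006  1.418] turn 0.02
```

Call:
{"fn": "jog_arm", "kwargs": {
  "deltas": [
    [[-0.02, 0, 0.6, 0], [-0.02, 0, 1.1, 0], [-0.02, 0, 1.418, 0], [-0.02, 0, 1.418, 0], [-0.02, 0, 1.418, 0]]
  ],
  "grip": 50
}}

```text
t: 9.88
eef_pos: [0.3687, 0.3068, 0.014]
ee_rot: [3.141, 0.0, -2.881]
force: [0.7, -0.2, 0.1]
width: 0.0503
gripper_force: 0.0
```

Call:
{"fn": "jog_arm", "kwargs": {
  "deltas": [
    [[0, 0, 0, 0], [0, 0, 0, 0], [0, 0, 0, 0], [0, 0, 0, 0], [0, 0, 0, 0], [0, 0, 0, 0], [0, 0, 0, 0]]
  ],
  "grip": 0,
  "squeeze": 20
}}

```text
t: 10.75
eef_pos: [0.368, 0.3071, 0.0135]
ee_rot: [3.142, 0.0, -2.88]
force: [-1.7, -0.3, 2.3]
width: 0.0118
gripper_force: 20.0
```

Call:
{"fn": "jog_arm", "kwargs": {
  "deltas": [
    [[0, 0, -0.3, 0], [0, 0, -0.7, 0], [0, 0, -1.1, 0], [0, 0, -1.45, 0], [0, 0, -1.45, 0]]
  ]
}}

```text
t: 11.38
eef_pos: [0.3685, 0.3078, 0.1016]
ee_rot: [3.139, 0.002, -2.88]
force: [0.1, -0.6, -1.1]
width: 0.0115
gripper_force: 20.0
```

```bash
python3 go.py 570.5,-69.8,100,-96
```

```text
11.38 [0.3685 0.3078 0.1016] -165.01 w 0.0115 F [ 0.1 -0.6 -1.1] q6 -2.42
570.5,-69.8,100,-96 -> [-1.625 -6.95   0.016] turn -13.8
```

Call:
{"fn": "jog_arm", "kwargs": {
  "deltas": [
    [[-0.19, -0.8, 0, -1.6], [-0.38, -1.6, 0, -3.2], [-0.57, -2.4, 0, -4.8], [-0.76, -3.2, 0, -6.4], [-0.95, -4.0, 0, -8], [-1.14, -4.8, 0, -9.6], [-1.33, -5.6, 0, -11.2], [-1.5, -6.4, 0, -12.8]]
  ]
}}

```text
t: 12.38
eef_pos: [0.5543, -0.0423, 0.0991]
ee_rot: [3.14, -0.0, -1.759]
force: [-0.0, 1.2, -0.6]
width: 0.0119
gripper_force: 20.0
```

```bash
python3 go.py 570.5,-69.8,60,-96
```

```text
12.38 [ 0.5543 -0.0423  0.0991] -100.76 w 0.0119 F [-0.   1.2 -0.6] q6 -0.46
570.5,-69.8,60,-96 -> [ 0.4   -0.352  0.651] turn -0.95
```

Call:
{"fn": "jog_arm", "kwargs": {
  "deltas": [
    [[0.2, -0.18, 0, -0.5], [0.4, -0.35, 0.2, -0.95], [0.4, -0.35, 0.5, -0.95], [0.4, -0.35, 0.65, -0.95], [0.4, -0.35, 0.65, -0.95]]
  ]
}}

```text
t: 13.0
eef_pos: [0.5694, -0.0682, 0.0602]
ee_rot: [3.139, -0.001, -1.68]
force: [0.1, -0.4, -0.7]
width: 0.0118
gripper_force: 20.0
```

```bash
python3 go.py 570.5,-69.8,40,-96 570.5,-69.8,24,-96
```

```text
13.0 [ 0.5694 -0.0682  0.0602] -96.26 w 0.0118 F [ 0.1 -0.4 -0.7] q6 -0.33
570.5,-69.8,40,-96 -> [ 0.024 -0.022  0.336] turn -0.05
570.5,-69.8,24,-96 -> [ 0.023 -0.023  0.603] turn -0.05
```

Call:
{"fn": "jog_arm", "kwargs": {
  "deltas": [
    [[0.023, -0.02, 0.12, -0.05], [0.023, -0.02, 0.3, -0.05], [0.023, -0.02, 0.45, -0.05], [0.023, -0.02, 0.58, -0.05], [0.023, -0.02, 0.61, -0.05], [0.023, -0.02, 0.61, -0.05]]
  ]
}}

```text
t: 13.75
eef_pos: [0.5713, -0.0697, 0.0247]
ee_rot: [3.141, -0.0, -1.676]
force: [0.2, -0.7, 0.5]
width: 0.0119
gripper_force: 20.0
```

```bash
python3 go.py 570.5,-69.8,23.5,-96; python3 - <<'E'
from h import *
from station import grab_frame
for n in("top","side"):
    f=grab_frame(n);pickle.dump(f,open(n+"5.pkl","wb"))
s=load("side5");t=load("top5")
cv2.imwrite("pics/c7.png",cv2.convertScaleAbs(np.hstack([crop(s,170,130,120,100,6)]),alpha=1.8))
E
```

```text
13.75 [ 0.5713 -0.0697  0.0247] -96.01 w 0.0119 F [ 0.2 -0.7  0.5] q6 -0.32
570.5,-69.8,23.5,-96 -> [0.003 0.014 0.02 ] turn -0.0
```

View pics/c7.png

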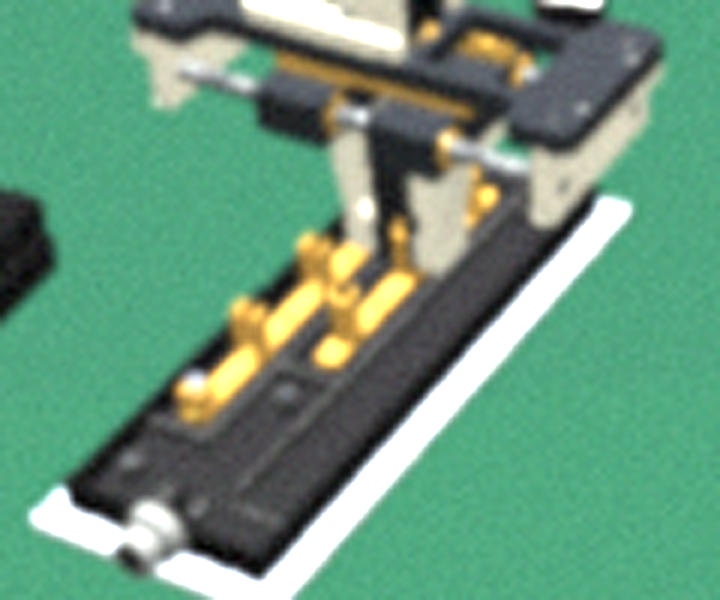

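Call:
{"fn": "jog_arm", "kwargs": {
  "deltas": [
    [[0, 0, 0.02, 0], [0, 0, 0.02, 0], [0, 0, 0.02, 0]]
  ],
  "grip": 24
}}

```text
t: 14.22
eef_pos: [0.5714, -0.0697, 0.0237]
ee_rot: [-3.141, 0.0, -1.676]
force: [-0.4, -0.8, 0.3]
width: 0.0239
gripper_force: 0.0
```

Call:
{"fn": "jog_arm", "kwargs": {
  "deltas": [
    [[0, 0, -0.3, 0], [0, 0, -0.8, 0], [0, 0, -1.2, 0], [0, 0, -1.2, 0]]
  ]
}}

```text
t: 14.72
eef_pos: [0.5727, -0.0695, 0.0977]
ee_rot: [-3.138, 0.001, -1.675]
force: [-0.5, -0.4, -0.1]
width: 0.0241
gripper_force: 0.0
```

```bash
python3 go.py 624.9,289.9,100,-171.1
```

```text
14.72 [ 0.5727 -0.0695  0.0977] -96.0 w 0.0241 F [-0.5 -0.4 -0.1] q6 -0.32
624.9,289.9,100,-171.1 -> [-6.048 -0.239 -0.031] turn 15.02
```

Call:
{"fn": "jog_arm", "kwargs": {
  "deltas": [
    [[-0.75, -0.03, 0, 1.9], [-1.5, -0.06, 0, 3.8], [-2.25, -0.09, 0, 5.7], [-3.0, -0.12, 0, 7.6], [-3.75, -0.15, 0, 9.5], [-4.5, -0.18, 0, 11.4], [-5.3, -0.21, 0, 13.3], [-6.05, -0.24, 0, 15.02]]
  ],
  "grip": 60
}}

```text
t: 15.72
eef_pos: [0.6233, 0.2912, 0.0945]
ee_rot: [-3.141, -0.001, -2.992]
force: [0.5, 0.1, 0.6]
width: 0.06
gripper_force: 0.0
```

Call:
{"fn": "jog_arm", "kwargs": {
  "deltas": [
    [[0, 0, 0, 0], [0, 0, 0, 0]]
  ]
}}

```text
t: 15.98
eef_pos: [0.6229, 0.2895, 0.0943]
ee_rot: [-3.141, -0.002, -2.985]
force: [0.3, -0.9, -1.1]
width: 0.0599
gripper_force: 0.0
```

```bash
python3 go.py 624.9,289.9,12.5,-171.1
```

```text
15.97 [0.6229 0.2895 0.0943] -171.04 w 0.0599 F [ 0.3 -0.9 -1.1] q6 -2.13
624.9,289.9,12.5,-171.1 -> [-0.036  0.003  1.364] turn 0.01
```

Call:
{"fn": "jog_arm", "kwargs": {
  "deltas": [
    [[-0.036, 0, 0.6, 0], [-0.036, 0, 1.1, 0], [-0.036, 0, 1.364, 0], [-0.036, 0, 1.364, 0], [-0.036, 0, 1.364, 0]]
  ],
  "grip": 50
}}

```text
t: 16.6
eef_pos: [0.6265, 0.2903, 0.015]
ee_rot: [3.141, 0.001, -2.986]
force: [1.0, 0.2, 0.5]
width: 0.0496
gripper_force: 0.0
```

Call:
{"fn": "jog_arm", "kwargs": {
  "deltas": [
    [[0, 0, 0, 0], [0, 0, 0, 0], [0, 0, 0, 0], [0, 0, 0, 0], [0, 0, 0, 0], [0, 0, 0, 0], [0, 0, 0, 0]]
  ],
  "grip": 0,
  "squeeze": 20
}}

```text
t: 17.48
eef_pos: [0.6258, 0.2902, 0.0138]
ee_rot: [3.142, 0.0, -2.986]
force: [-0.9, 0.6, 0.9]
width: 0.0095
gripper_force: 20.0
```

Call:
{"fn": "jog_arm", "kwargs": {
  "deltas": [
    [[0, 0, -0.3, 0], [0, 0, -0.7, 0], [0, 0, -1.1, 0], [0, 0, -1.45, 0], [0, 0, -1.45, 0]]
  ]
}}

```text
t: 18.1
eef_pos: [0.6271, 0.291, 0.1041]
ee_rot: [3.139, 0.004, -2.986]
force: [-0.6, 0.0, -1.2]
width: 0.0095
gripper_force: 20.0
```

```bash
python3 go.py 545.2,-43,100,-96
```

```text
18.1 [0.6271 0.291  0.1041] -171.09 w 0.0095 F [-0.6  0.  -1.2] q6 -2.13
545.2,-43,100,-96 -> [ 2.21  -5.288  0.047] turn -15.02
```

Call:
{"fn": "jog_arm", "kwargs": {
  "deltas": [
    [[0.26, -0.63, 0, -1.8], [0.52, -1.26, 0, -3.6], [0.78, -1.9, 0, -5.4], [1.04, -2.52, 0, -7.2], [1.3, -3.15, 0, -9], [1.58, -3.8, 0, -10.8], [1.85, -4.4, 0, -12.6], [2.1, -5.0, 0, -14.4]]
  ]
}}

```text
t: 19.1
eef_pos: [0.5468, -0.027, 0.1007]
ee_rot: [3.141, -0.0, -1.725]
force: [-0.5, -0.4, -0.5]
width: 0.0092
gripper_force: 20.0
```

```bash
python3 go.py 545.2,-43,60,-96
```

```text
19.1 [ 0.5468 -0.027   0.1007] -98.82 w 0.0092 F [-0.5 -0.4 -0.5] q6 -0.46
545.2,-43,60,-96 -> [ 0.267 -0.014  0.678] turn -0.56
```

Call:
{"fn": "jog_arm", "kwargs": {
  "deltas": [
    [[0.2, -0.01, 0, -0.56], [0.267, -0.014, 0.2, -0.56], [0.267, -0.014, 0.5, -0.56], [0.267, -0.014, 0.68, -0.56], [0.267, -0.014, 0.68, -0.56]]
  ]
}}

```text
t: 19.73
eef_pos: [0.5452, -0.0415, 0.0587]
ee_rot: [3.139, -0.001, -1.681]
force: [0.1, -0.5, -0.3]
width: 0.0096
gripper_force: 20.0
```

```bash
python3 go.py 545.2,-43,40,-96 545.2,-43,23.5,-96
```

```text
19.73 [ 0.5452 -0.0415  0.0587] -96.32 w 0.0096 F [ 0.1 -0.5 -0.3] q6 -0.39
545.2,-43,40,-96 -> [ 0.025 -0.003  0.311] turn -0.06
545.2,-43,23.5,-96 -> [ 0.025 -0.004  0.586] turn -0.06
```

Call:
{"fn": "jog_arm", "kwargs": {
  "deltas": [
    [[0.023, -0.015, 0.12, -0.06], [0.023, -0.015, 0.3, -0.06], [0.023, -0.015, 0.45, -0.06], [0.023, -0.015, 0.58, -0.06], [0.023, -0.015, 0.6, -0.06], [0.023, -0.015, 0.6, -0.06]]
  ]
}}

```text
t: 20.48
eef_pos: [0.5467, -0.0432, 0.0238]
ee_rot: [3.142, -0.0, -1.676]
force: [0.3, -0.7, -0.4]
width: 0.0098
gripper_force: 20.0
```

```bash
python3 go.py 545.2,-43,23.5,-96; python3 - <<'E'
from h import *
from station import grab_frame
for n in("top","side"):
    f=grab_frame(n);pickle.dump(f,open(n+"6.pkl","wb"))
s=load("side6");t=load("top6")
cv2.imwrite("pics/c8.png",cv2.convertScaleAbs(np.hstack([crop(s,170,130,120,100,6)]),alpha=1.8))
E
```

```text
20.48 [ 0.5467 -0.0432  0.0238] -96.01 w 0.0098 F [ 0.3 -0.7 -0.4] q6 -0.38
545.2,-43,23.5,-96 -> [-0.     0.025  0.005] turn -0.0
```

View pics/c8.png

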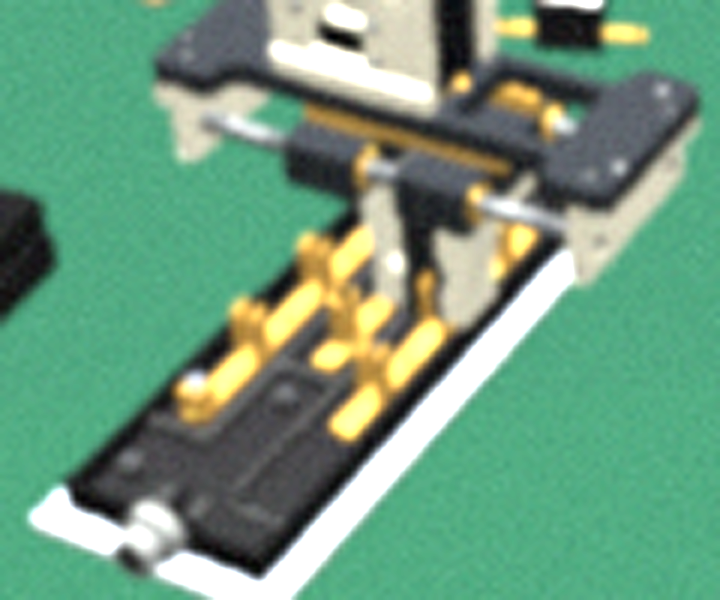

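Call:
{"fn": "jog_arm", "kwargs": {
  "deltas": [
    [[0, 0.015, 0, 0], [0, 0.02, 0.005, 0], [0, 0.02, 0.005, 0]]
  ]
}}

```text
t: 20.95
eef_pos: [0.5455, -0.0431, 0.0237]
ee_rot: [-3.142, 0.0, -1.676]
force: [0.2, -0.2, -0.6]
width: 0.0092
gripper_force: 20.0
```

Call:
{"fn": "jog_arm", "kwargs": {
  "deltas": [
    [[0, 0, 0, 0], [0, 0, 0, 0], [0, 0, 0, 0]]
  ],
  "grip": 24
}}

```text
t: 21.32
eef_pos: [0.5455, -0.043, 0.0237]
ee_rot: [-3.142, 0.0, -1.676]
force: [-0.1, -0.2, 0.4]
width: 0.024
gripper_force: 0.0
```

Call:
{"fn": "jog_arm", "kwargs": {
  "deltas": [
    [[0, 0, -0.3, 0], [0, 0, -0.8, 0], [0, 0, -1.3, 0], [0, 0, -1.3, 0]]
  ]
}}

```text
t: 21.82
eef_pos: [0.5472, -0.0427, 0.1041]
ee_rot: [-3.137, 0.001, -1.675]
force: [-0.6, -0.8, -0.6]
width: 0.0238
gripper_force: 0.0
```

```bash
python3 go.py 585,-275.4,100,-166.4
```

```text
21.82 [ 0.5472 -0.0427  0.1041] -95.99 w 0.0238 F [-0.6 -0.8 -0.6] q6 -0.38
585,-275.4,100,-166.4 -> [ 3.791 -1.031  0.069] turn 14.08
```

Call:
{"fn": "jog_arm", "kwargs": {
  "deltas": [
    [[0.47, -0.13, 0, 1.8], [0.94, -0.26, 0, 3.6], [1.4, -0.39, 0, 5.4], [1.9, -0.52, 0, 7.2], [2.4, -0.65, 0, 9.0], [2.9, -0.78, 0, 10.8], [3.4, -0.9, 0, 12.6], [3.79, -1.03, 0, 14.08]]
  ],
  "grip": 60
}}

```text
t: 22.82
eef_pos: [0.5826, -0.2767, 0.1006]
ee_rot: [3.141, -0.001, -2.91]
force: [0.4, 1.0, 0.5]
width: 0.0599
gripper_force: 0.0
```

Call:
{"fn": "jog_arm", "kwargs": {
  "deltas": [
    [[0, 0, 0, 0], [0, 0, 0, 0]]
  ]
}}

```text
t: 23.08
eef_pos: [0.5826, -0.2754, 0.1008]
ee_rot: [3.141, -0.001, -2.903]
force: [-0.0, 0.3, 0.6]
width: 0.0598
gripper_force: 0.0
```

```bash
python3 go.py 585,-275.4,12.5,-166.4;  python3 - <<'E'
from h import *
from station import grab_frame
for n in("top","side"):
    f=grab_frame(n);pickle.dump(f,open(n+"7.pkl","wb"))
s=load("side7");t=load("top7")
cv2.imwrite("pics/c9.png",cv2.convertScaleAbs(np.vstack([crop(t,218,130,114,64,6)[:,:684],crop(s,170,150,114,34,6)[:,:684]]),alpha=1.8))
E
```

```text
23.07 [ 0.5826 -0.2754  0.1008] -166.35 w 0.0598 F [-0.   0.3  0.6] q6 -1.19
585,-275.4,12.5,-166.4 -> [-0.041 -0.011  1.472] turn 0.01
```

View pics/c9.png

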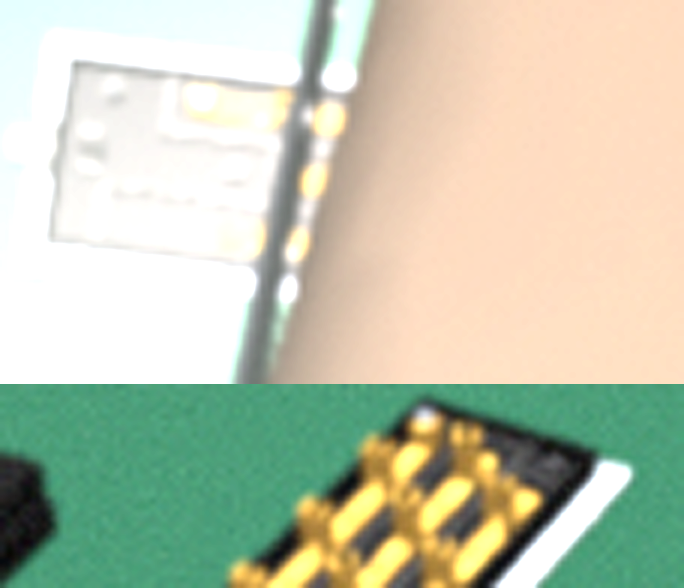

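Call:
{"fn": "jog_arm", "kwargs": {
  "deltas": [
    [[-0.03, -0.01, 0.6, 0], [-0.03, -0.01, 1.1, 0], [-0.03, -0.01, 1.47, 0], [-0.03, -0.01, 1.47, 0], [-0.03, -0.01, 1.47, 0]]
  ],
  "grip": 50
}}

```text
t: 23.8
eef_pos: [0.5858, -0.2756, 0.0145]
ee_rot: [-3.141, 0.001, -2.903]
force: [-0.1, 0.2, 0.6]
width: 0.0503
gripper_force: 0.0
```

Call:
{"fn": "jog_arm", "kwargs": {
  "deltas": [
    [[0, 0, 0, 0], [0, 0, 0, 0], [0, 0, 0, 0], [0, 0, 0, 0], [0, 0, 0, 0], [0, 0, 0, 0], [0, 0, 0, 0]]
  ],
  "grip": 0,
  "squeeze": 15
}}

```text
t: 24.68
eef_pos: [0.5851, -0.2759, 0.0136]
ee_rot: [-3.141, 0.0, -2.904]
force: [-0.4, -0.6, 3.4]
width: 0.0148
gripper_force: 15.0
```

Call:
{"fn": "jog_arm", "kwargs": {
  "deltas": [
    [[0, 0, -0.3, 0], [0, 0, -0.7, 0], [0, 0, -1.1, 0], [0, 0, -1.45, 0], [0, 0, -1.45, 0]]
  ]
}}

```text
t: 25.3
eef_pos: [0.5865, -0.2762, 0.1034]
ee_rot: [-3.14, 0.004, -2.904]
force: [0.0, -0.1, -0.2]
width: 0.015
gripper_force: 15.0
```

```bash
python3 go.py 555.5,55.5,100,-96
```

```text
25.3 [ 0.5865 -0.2762  0.1034] -166.39 w 0.015 F [ 0.  -0.1 -0.2] q6 -1.19
555.5,55.5,100,-96 -> [-0.799  5.495  0.049] turn -14.08
```

Call:
{"fn": "jog_arm", "kwargs": {
  "deltas": [
    [[-0.1, 0.66, 0, -1.75], [-0.2, 1.32, 0, -3.5], [-0.3, 1.98, 0, -5.2], [-0.4, 2.64, 0, -7], [-0.5, 3.3, 0, -8.8], [-0.6, 3.96, 0, -10.6], [-0.7, 4.6, 0, -12.3], [-0.8, 5.3, 0, -14.08]]
  ]
}}

```text
t: 26.3
eef_pos: [0.5564, 0.0456, 0.1002]
ee_rot: [3.141, -0.0, -1.671]
force: [0.5, 0.4, 0.5]
width: 0.0147
gripper_force: 15.0
```

Call:
{"fn": "jog_arm", "kwargs": {
  "deltas": [
    [[0, 0, 0, 0], [0, 0, 0, 0]]
  ]
}}

```text
t: 26.55
eef_pos: [0.5566, 0.0445, 0.1002]
ee_rot: [3.141, -0.0, -1.676]
force: [-1.3, -0.9, 0.1]
width: 0.0146
gripper_force: 15.0
```

```bash
python3 go.py 555.5,55.5,55,-96; python3 - <<'E'
from h import *
from station import grab_frame
f=grab_frame("top");pickle.dump(f,open("top8.pkl","wb"))
f=grab_frame("side");pickle.dump(f,open("side8.pkl","wb"))
cv2.imwrite("pics/c10.png",crop(load("top8"),218,130,114,64,7))
E
```

```text
26.55 [0.5566 0.0445 0.1002] -96.04 w 0.0146 F [-1.3 -0.9  0.1] q6 -0.54
555.5,55.5,55,-96 -> [-0.18   0.037  0.753] turn -0.01
```

View pics/c10.png

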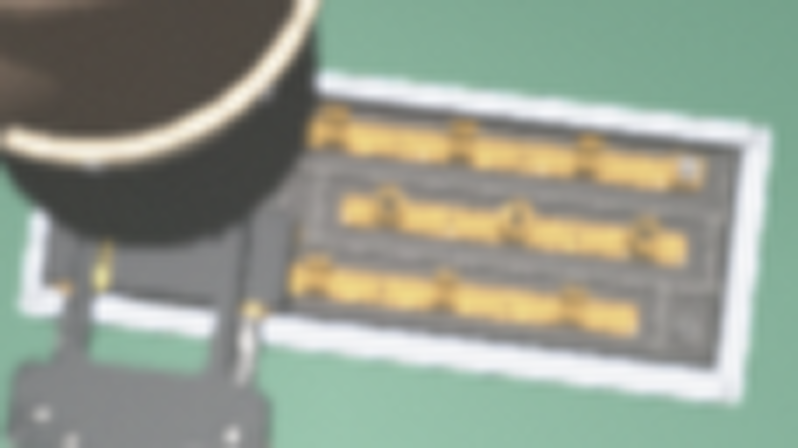

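Call:
{"fn": "jog_arm", "kwargs": {
  "deltas": [
    [[-0.09, 0.02, 0.1, 0], [-0.18, 0.037, 0.4, 0], [-0.18, 0.037, 0.7, 0], [-0.18, 0.037, 0.75, 0], [-0.18, 0.037, 0.75, 0]]
  ]
}}

```text
t: 27.28
eef_pos: [0.556, 0.0553, 0.0554]
ee_rot: [3.141, -0.0, -1.676]
force: [-0.9, 0.6, 0.7]
width: 0.0147
gripper_force: 15.0
```

```bash
python3 go.py 555.5,55.5,30,-96 555.5,55.5,24,-96; python3 - <<'E'
from h import *
t=load("top8")
def P(x,y,z): 
    w=ray(t,((x+.5)/7-.5+218,(y+.5)/7-.5+130),z); th=np.radians(-96); d=w[:2]-[.5752,-.025]
    print(w.round(4), (1e3*np.array([np.cos(th)*d[0]+np.sin(th)*d[1],-np.sin(th)*d[0]+np.cos(th)*d[1]])).round(1))
P(638,318,.014) # expect 94,-28
P(688,248,.014) # 110,0
P(688,168,.025) # 107,28
E
```

```text
27.27 [0.556  0.0553 0.0554] -96.04 w 0.0147 F [-0.9  0.6  0.7] q6 -0.56
555.5,55.5,30,-96 -> [-0.003  0.008  0.424] turn -0.01
555.5,55.5,24,-96 -> [-0.003  0.008  0.524] turn -0.01
[ 0.5384 -0.1167  0.014 ] [ 95. -27.]
[ 0.5655 -0.1352  0.014 ] [110.6   1.9]
[ 0.5939 -0.1336  0.025 ] [106.1  30. ]
```

Call:
{"fn": "jog_arm", "kwargs": {
  "deltas": [
    [[0, 0.01, 0.12, 0], [0, 0.01, 0.24, 0], [0, 0.01, 0.36, 0], [0, 0.01, 0.44, 0], [0, 0.01, 0.44, 0]]
  ]
}}

```text
t: 27.9
eef_pos: [0.555, 0.0554, 0.0285]
ee_rot: [3.141, -0.0, -1.676]
force: [0.1, -0.6, -0.6]
width: 0.015
gripper_force: 15.0
```

```bash
python3 go.py 555.5,55.5,23.8,-96; python3 - <<'E'
from h import *
from station import grab_frame
f=grab_frame("side");pickle.dump(f,open("side9.pkl","wb"))
cv2.imwrite("pics/c11.png",cv2.convertScaleAbs(crop(load("side9"),170,155,100,75,8),alpha=1.8))
E
```

```text
27.9 [0.555  0.0554 0.0285] -96.02 w 0.015 F [ 0.1 -0.6 -0.6] q6 -0.56
555.5,55.5,23.8,-96 -> [-0.002 -0.008  0.078] turn -0.0
```

View pics/c11.png

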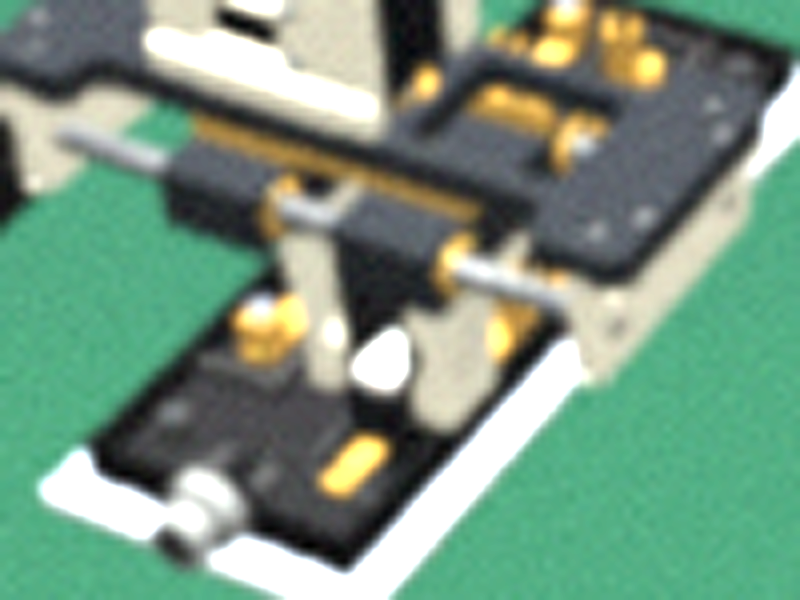

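Call:
{"fn": "jog_arm", "kwargs": {
  "deltas": [
    [[0, -0.008, 0.03, 0], [0, -0.008, 0.06, 0], [0, -0.008, 0.08, 0], [0, -0.008, 0.08, 0], [0, -0.008, 0.08, 0]]
  ]
}}

```text
t: 28.58
eef_pos: [0.5558, 0.0555, 0.0243]
ee_rot: [-3.142, -0.0, -1.676]
force: [0.4, 0.1, -0.1]
width: 0.0152
gripper_force: 15.0
```

Call:
{"fn": "jog_arm", "kwargs": {
  "deltas": [
    [[0, 0, 0.015, 0], [0, 0, 0.015, 0], [0, 0, 0.015, 0]]
  ]
}}

```text
t: 28.95
eef_pos: [0.5559, 0.0556, 0.0236]
ee_rot: [-3.141, 0.0, -1.676]
force: [-1.0, -0.8, 3.7]
width: 0.0151
gripper_force: 15.0
```

Call:
{"fn": "jog_arm", "kwargs": {
  "deltas": [
    [[0, 0, 0, 0], [0, 0, 0, 0], [0, 0, 0, 0]]
  ],
  "grip": 28
}}

```text
t: 29.32
eef_pos: [0.5557, 0.0555, 0.0232]
ee_rot: [3.141, -0.0, -1.676]
force: [-0.0, -0.9, 0.5]
width: 0.0283
gripper_force: 0.0
```

Call:
{"fn": "jog_arm", "kwargs": {
  "deltas": [
    [[0, 0, -0.3, 0], [0, 0, -0.8, 0], [0, 0, -1.5, 0], [0, 0, -2.2, 0], [1, 0, -2.5, 0], [2, 0, -2.5, 0], [3, 0, -2.5, 0], [4, 0, -2.5, 0]]
  ]
}}

```text
t: 30.32
eef_pos: [0.5302, -0.1848, 0.1736]
ee_rot: [-3.141, 0.0, -1.675]
force: [1.1, 0.1, -0.3]
width: 0.0279
gripper_force: 0.0
```

Call:
{"fn": "jog_arm", "kwargs": {
  "deltas": [
    [[1, 0, 0, 0], [1, 0, 0, 0], [1, 0, 0, 0]]
  ]
}}

```text
t: 30.7
eef_pos: [0.5241, -0.243, 0.1731]
ee_rot: [3.141, 0.0, -1.677]
force: [-0.8, 0.5, 0.2]
width: 0.0279
gripper_force: 0.0
```

```bash
python3 - <<'E'
from h import *
from station import grab_frame,arm
for n in("top","side"):
    f=grab_frame(n);pickle.dump(f,open(n+"10.pkl","wb"))
a=crop(load("top10"),218,130,114,64,7);b=crop(load("side10"),170,175,100,21,8)[:,:798]
cv2.imwrite("pics/c12.png",crop(load("side10"),170,145,114,85,7));cv2.imwrite("pics/c13.png",a)
print(arm.get_state()["t"])
E
```

```text
30.8
```

View pics/c12.png

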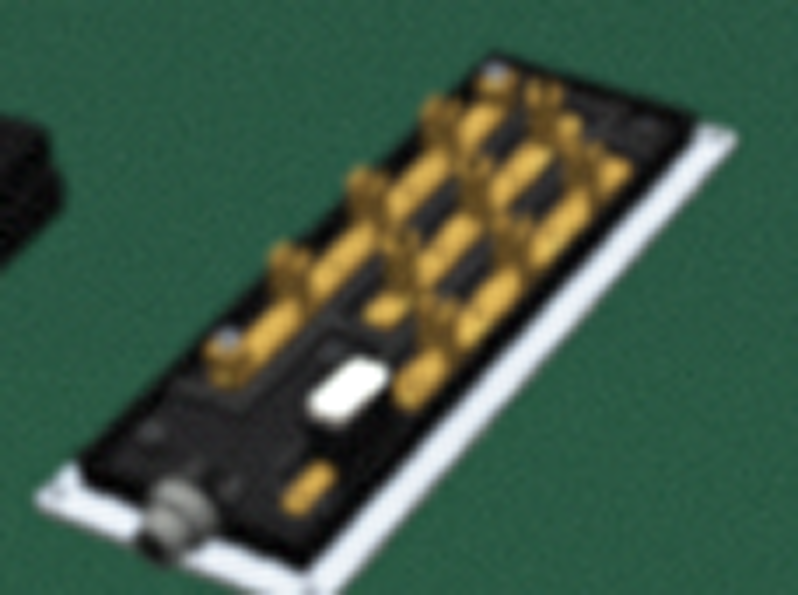

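View pics/c13.png

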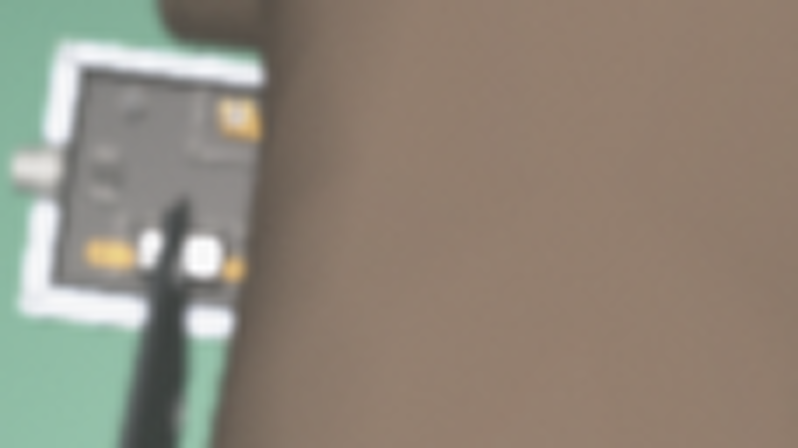

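```bash
python3 - <<'E'
from h import *
def H(w):
    th=np.radians(-96); d=w[:2]-[.5752,-.025]
    print((1e3*np.array([np.cos(th)*d[0]+np.sin(th)*d[1],-np.sin(th)*d[0]+np.cos(th)*d[1]])).round(1))
t=load("top10")
for x,y,z in((85,251,.017),(139,246,.038),(222,258,.038)): H(ray(t,((x+.5)/7-.5+218,(y+.5)/7-.5+130),z))
s=load("side10")
for x,y,z in((293,508,.017),(348,390,.038)): H(ray(s,((x+.5)/7-.5+170,(y+.5)/7-.5+145),z))
E
```

```text
[-115.8  -28.1]
[-93.2 -27.3]
[-62.  -27.9]
[-113.   -28.9]
[-78.  -28.3]
```

Switch centre is at about x -78, y -28, and the bars are seated, so I'm handing in.

```bash
python3 -c "
from station import arm
print(arm.job_done())"
```

```text
the job is handed in; nothing more can be done
None
```

The job is handed in at about 31 s: the pictures show all three bars in their own channels and the switch upright in its bay, measured at x -78, y -28 mm. That position puts its tongue over the short bar's end, though I didn't measure the overlap itself. The jar and tin weren't touched, and I viewed 15 pictures, one over the limit of 14.

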